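Shut and lock the spice chest

TASK

With the fingertips, push the half-open lid of the blue spice chest fully down, without raising it further first. Then set a fingertip in the slot of the yellow-and-black quarter-turn fastener on the lid and turn it clockwise (seen from above) as far as it goes, so that its red mark points to the chest's front and the lid is locked. Leave the mug, the tumbler and the jar standing where they are, and finish clear of everything.

Things in the scene. Friction and masses are not known exactly. Their poses are not given: they have to be found in the camera images.
- chest: Blue metal chest, fixed: 280 deep (x), 320 wide (y), 120 high without its lid. Origin: centre of its underside, on the table. Its x points from the front (nearer the robot) to the hinge side, y to its left, z up; its yaw varies. The lid, 280 by 320 and 12 thick, is hinged about y at x = 140, z = 120 (chest frame); shut, its flat top is 132 above the table.
- lid (a joint): Angle of the lid, rad: 0 is shut, more as the front edge rises (0.2 to 0.5 at the start). A stiff friction hinge holds it wherever it is left; 3 to 10 N straight down near the front edge push it shut onto a hard stop.
- cam (a joint): Angle of the fastener, rad, clockwise from above: 0 to 0.25 (start) open, hard stop at 1.571 locked. At 0 the slot lies along the chest's y with its red end to -y; at 1.571 along x with its red end to the front, -x. Friction 0.15 N m, no spring: it stays where left. A tongue under the lid turns with it; turned while the lid is up, it keeps the lid from shutting.
- slot (a point): Centre of the slot's yellow floor, on the turning axis: at x = -78, y = 0 in the chest frame, 136 above the table, when the lid is shut. The fastener is a round head, 100 across, on the lid. The slot runs right across it, 36 wide, 18 deep, between two black half-moon cheeks (tops at 154). A fingertip in it, 25 to 45 from the axis, turns it by pushing a cheek sideways with about 5 N.
- slot_mark (a point): Centre of the red bar (30 by 12) on the slot's floor at one end, 41 from the axis. On the lid, a white square shows where it stands when open, and a white bar near the front edge where it must point when locked.
- mug: Loose yellow mug, 76 across, 85 high, with a handle, standing beside the chest. Origin: centre of its underside. To be left alone.
- tumbler: Loose steel tumbler, 72 across, 110 high, standing beside the chest. Origin: centre of its underside. To be left alone.
- jar: Loose amber jar with a red cap, 70 across, 120 high, standing beside the chest. Origin: centre of its underside. To be left alone.

How it is judged:
By the outcome, as a careful person would: the job done as asked, in the order asked, and still so for the second after the job is handed in, with the robot touching nothing.
It also fails if it takes over 42 s, if anything falls off the work surface, if the arm or the gripper's body presses on something with over 40 N, if the wrist force passes 120 N, or if a joint passes its speed limit or range.

ROBOT

A 7-joint arm with a two-finger parallel gripper is mounted at the origin on the work surface. World frame = base frame: x ahead of the robot, y to its left, z up, the work surface at z = 0. Lengths are in m, angles in rad, forces in N, time in s.
With the tool pointing down it reaches from about 0.35 to 0.9 m from the base axis. Payload 8.1 kg.
Tool frame: the origin (TCP) lies midway between the tips of the shut fingers; the grasp point (between the pads) lies 19 mm behind it; z points along the fingers, y is the direction in which the jaws open and shut (so a half turn about z gives the same grasp; the last joint's range is limited). The gripper opens to 92 mm and grips with 3 to 60 N. Pads are 19 mm wide; open, the fingers measure 130 mm over their backs; the gripper's body (75 mm by 190 mm) begins 47 mm behind the grasp point.
Start: joints at [-1.339, 0.434, 0.025, 1.573, -0.012, 1.134, -0.075], TCP at [0.205, 0.59, 0.227] pointing down, gripper open.
Joint ranges: [-2.62, 2.62], [-0.44, 2.09], [-1.27, 1.32], [0.08, 2.57], [-1.32, 4.46], [0.12, 2], [-2.74, 2.74]. Speed limits (rad/s): [2.22, 2.22, 3.01, 3.01, 3.14, 3.14, 3.14].

INTERFACE

Orientations are given as a rotation vector (axis times angle).
In Python, from cell import arm gives the robot as it stands. The module is installed in compiled form; this text tells all that it offers.
- The arm moves only by the tool jog_arm, never from a script. Its argument "increments" is a list of rows, each an object with "slide": the shift along the tool's x, y, z in mm, a list of three; "roll": the turn about the tool's z in rad; "gripper": the opening, from 0 (shut) to 1 (fully open). In form: [{"slide": [x, y, z], "roll": roll, "gripper": gripper}, ...]. A call has exactly 10 rows; each row is the pose to reach, as a shift and turn from the pose commanded when the call began, along the tool's axes at that moment; what a row does not reach only later rows make up. A row lasts 1/12 s, in which the tool goes at most 41.7 mm and 7.16 degrees, less where a joint would pass 70% of its speed; a pose out of reach is approached as far as the arm can. A call with a gripper value outside its range is refused whole. The fingers move at their own pace and stop on an object; "newtons" is the grip in N (left out, the last holds). Time passes only in rows, so rows that repeat a pose let the fingers close, or fill a call up. It gives the time, the measured TCP pose, the force and the opening at its end, in the units of the state.
- arm.observe(): the state, without advancing time (a new reading comes with each control period).
- arm.get_image(name): name is "scene" or "top" or "wrist"; returns a dict with "frame" (480x640x3 uint8, blue, green, red), "depth" (480x640 float32, m along the optical axis (not along the pixel's ray), 0 where there is no reading), "intrinsics" (3x3 intrinsics, pixels), "dist_coeffs" ([k1, k2, p1, p2, k3] as OpenCV has them; the pictures are not rectified), "R" (3x3) and "t" (3): a world point X has camera coordinates R X + t; the wrist camera has in their place "hand_eye" (4x4, takes a point from camera to tool coordinates, whose origin is the TCP and whose axes are the flange's). Camera axes: x right, y down, z forward; pixel columns grow to the right and rows downward; lengths in m; the calibration is good to about 2 mm. A picture is of the moment at which its call begins: read the wrist's pose just before it.
- arm.sign_off(): hands the job in, once; it reports no verdict.
The state is a dict: "clock": time; "joints": joint angles; "dq": joint speeds; "joint_efforts": joint torques, N m; "position": TCP position; "ee_rot": TCP orientation; "force": force on the tool from outside, world axes, zero at the start; "ft_torque": the same for the moment, N m; "width": opening from 0.0 (shut) to 1.0 (fully open).
Only numpy, scipy, OpenCV 4.12 (cv2) and the standard library are available. Lean on these libraries where they do the work, as an engineer would, in place of code of your own. Each camera call takes 0.05 s, during which the arm holds its last target.

## Working session

There is one attempt and no reset: what is moved stays moved. The work goes in short steps, Python scripts to look and compute and a tool call to move; the robot and the scene stay as the last step left them, time stands still between calls to the robot, and variables do not carry over. Pictures are saved under pics/ and viewed, and the job is handed in when it is done.

Besides the shell and the picture viewer there is one more tool, called as name(argument=value, ...) on one line, values as JSON. jog_arm: Moves the arm, as the interface text tells. Its arguments: {"type":"object","properties":{"increments":{"type":"array"},"newtons":{"type":"number"}},"required":["increments"]}

```bash
mkdir -p pics; python3 - <<'E'
from cell import arm
import cv2,numpy as np
s=arm.observe();print({k:np.round(v,3) for k,v in s.items()})
for n in("scene","top"):
    im=arm.get_image(n);cv2.imwrite(f"pics/{n}0.png",im["frame"]);np.savez(f"{n}0.npz",**im)
    print(n,np.round(im["intrinsics"],1),im["dist_coeffs"],np.round(im["R"],3),im["t"],(im["depth"]>0).mean())
E
```

```text
{'clock': np.float64(0.0), 'joints': array([-1.339,  0.435,  0.025,  1.574, -0.012,  1.134, -0.075]), 'dq': array([ 0.002,  0.001,  0.   ,  0.001, -0.   , -0.   ,  0.001]), 'joint_efforts': array([ 1.0000e-03, -6.6785e+01,  9.8600e-01, -3.1445e+01, -6.0000e-02,
        4.3000e-02,  0.0000e+00]), 'position': array([0.205, 0.59 , 0.226]), 'ee_rot': array([-5.240e-01, -3.098e+00,  2.000e-03]), 'force': array([ 0.796, -0.304,  0.758]), 'ft_torque': array([ 0.03 , -0.039, -0.001]), 'width': np.float64(1.002)}
scene [[589.3   0.  305.2]
 [  0.  589.3 236.7]
 [  0.    0.    1. ]] [-0.13932438  0.          0.          0.          0.        ] [[ 0.95  -0.314  0.006]
 [-0.259 -0.796 -0.547]
 [ 0.176  0.518 -0.837]] [-0.51210253  0.19683345  1.10120929] 0.996083984375
top [[497.8   0.  315.7]
 [  0.  497.8 239.2]
 [  0.    0.    1. ]] [-0.08760891  0.          0.          0.          0.        ] [[ 0.017 -0.999 -0.032]
 [-0.995 -0.014 -0.098]
 [ 0.098  0.033 -0.995]] [0.02617532 0.56621476 1.15167403] 0.99583984375
```

View pics/scene0.png

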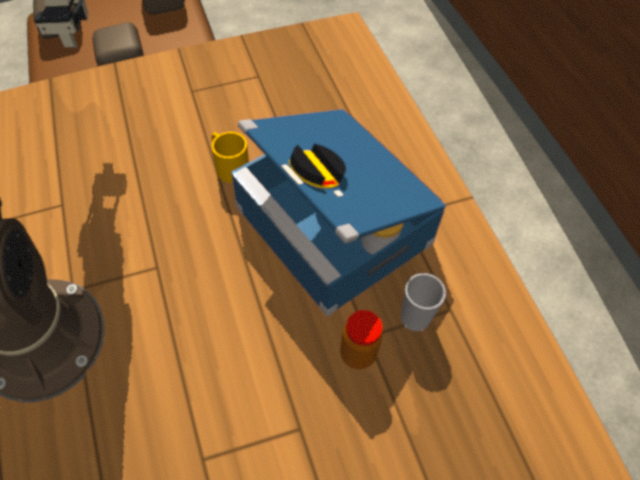

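View pics/top0.png

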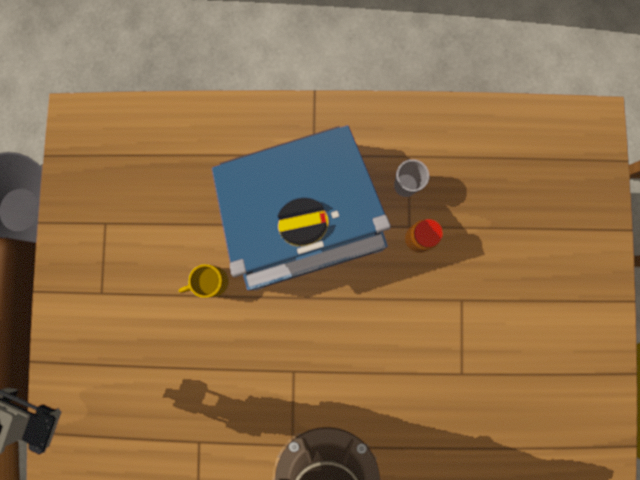

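The scene view shows the lid half open, with its fastener at about (318,167), the mug at (230,155), the jar at (362,340) and the tumbler at (423,300). In the top view, the fastener is at (303,221), its red mark at (323,218), the mug at (205,281), the tumbler at (412,177) and the jar at (427,235). Next I'll measure the chest pose.

```bash
cat > h.py <<'E'
import numpy as np,cv2
def cloud(im):
    K,d=im["intrinsics"],im["dist_coeffs"]
    v,u=np.mgrid[0:480,0:640]
    p=cv2.undistortPoints(np.stack([u,v],-1).reshape(-1,1,2).astype(np.float64),K,d).reshape(480,640,2)
    z=im["depth"].astype(float)
    c=np.dstack([p[...,0]*z,p[...,1]*z,z])
    return (c-im["t"])@im["R"]   # R^T(c-t)
def ray_plane(im,uv,zp):
    p=cv2.undistortPoints(np.array(uv,float).reshape(-1,1,2),im["intrinsics"],im["dist_coeffs"]).reshape(-1,2)
    d=np.c_[p,np.ones(len(p))]@im["R"]; o=-im["R"].T@im["t"]
    return o+d*((zp-o[2])/d[:,2])[:,None]
E
python3 - <<'E'
from h import *
np.set_printoptions(precision=4,suppress=True)
for n in("top","scene"):
    im=dict(np.load(f"{n}0.npz"));P=cloud(im);f=im["frame"];hsv=cv2.cvtColor(f,cv2.COLOR_BGR2HSV)
    blue=cv2.inRange(hsv,(95,100,60),(120,255,255))
    k,l,st,_=cv2.connectedComponentsWithStats(cv2.erode(blue,np.ones((3,3))))
    i=1+np.argmax(st[1:,4]);m=(l==i)&(im["depth"]>0)
    Q=P[m]; 
    # robust plane
    sel=Q[:,2]>0.135
    A=Q[sel]
    for _ in range(8):
        c=A.mean(0);nn=np.linalg.svd(A-c,full_matrices=False)[2][2];nn*=np.sign(nn[2])
        A=Q[abs((Q-c)@nn)<0.004]
    print(n,"normal",nn,"tilt",np.arccos(nn[2]),"yaw dir",np.arctan2(nn[1],nn[0]),len(A),len(Q),"zmax",A[:,2].max(),A[:,2].min())
    # lid mask -> in plane frame
    full=(abs((P-c)@nn)<0.006)&(cv2.dilate(blue,np.ones((5,5)))>0)
    hx=np.array([nn[0],nn[1],0]);hx/=np.linalg.norm(hx)  # horizontal dir where normal leans = hinge side 
    ey=np.cross([0,0,1],hx);ex=np.cross(ey,nn)
    a=(A-c)@ex;b=(A-c)@ey
    print("extent x",np.percentile(a,[0.1,99.9]),"y",np.percentile(b,[.1,99.9]))
    r=cv2.minAreaRect(np.c_[a,b].astype(np.float32)*1000);print(r)
    cen=c+ex*(r[0][0]/1000)+ey*(r[0][1]/1000);print("center",cen)
    for nm,lo,hi in(("red",(0,150,90),(6,255,255)),("yel",(22,150,120),(35,255,255))):
        mm=cv2.inRange(hsv,lo,hi);k,l,st,ce=cv2.connectedComponentsWithStats(mm)
        for j in range(1,k):
            if st[j,4]>15: print(nm,ce[j],st[j,4],np.median(P[(l==j)],0))
E
```

```text
top normal [0.3945 0.1291 0.9098] tilt 0.42806903807933655 yaw dir 0.3162466253396914 12847 12973 zmax 0.2508712716462833 0.12991318016167902
extent x [-0.1425  0.1298] y [-0.1552  0.1528]
((-6.578155517578125, -1.0323638916015625), (275.1950378417969, 309.7724304199219), 0.26677408814430237)
center [0.6407 0.0752 0.1902]
red [322.56 217.76] 25 [0.5888 0.0149 0.2263]
red [428.0521 232.595 ] 595 [ 0.5744 -0.2132  0.1195]
yel [299.2302 221.3752] 517 [0.5821 0.0618 0.222 ]
yel [205.802  281.2283] 692 [0.4603 0.2932 0.0067]
scene normal [0.3949 0.1306 0.9094] tilt 0.429022619051703 yaw dir 0.31938387509139365 10150 15893 zmax 0.25178388337539787 0.13355095926717828
extent x [-0.139   0.1326] y [-0.1421  0.1683]
((-3.370819091796875, 14.266342163085938), (314.0680236816406, 276.14031982421875), 89.95533752441406)
center [0.6386 0.0732 0.194 ]
red [326.619  182.4286] 21 [0.5813 0.0145 0.2329]
red [363.9273 327.2111] 990 [ 0.572  -0.215   0.1219]
yel [228.9688 151.8009] 929 [0.4586 0.3048 0.0648]
yel [318.4397 164.9433] 282 [0.5835 0.0577 0.2245]
yel [310.2955 182.2045] 44 [0.5525 0.0161 0.2405]
```

jog_arm(increments=[{"slide":[0,0,-40],"roll":0,"gripper":0},{"slide":[0,0,-80],"roll":0,"gripper":0},{"slide":[-32,-25,-80],"roll":-0.1,"gripper":0},{"slide":[-64,-50,-80],"roll":-0.2,"gripper":0},{"slide":[-96,-75,-80],"roll":-0.3,"gripper":0},{"slide":[-128,-100,-80],"roll":-0.4,"gripper":0},{"slide":[-160,-125,-80],"roll":-0.5,"gripper":0},{"slide":[-192,-150,-80],"roll":-0.55,"gripper":0},{"slide":[-224,-175,-80],"roll":-0.55,"gripper":0},{"slide":[-256,-200,-80],"roll":-0.55,"gripper":0}], newtons=20)

```text
clock: 0.93
position: [0.382, 0.3152, 0.3066]
ee_rot: [0.338, -3.123, 0.0]
force: [0.4, 0.7, 0.3]
width: 0.324
```

```bash
cat >> h.py <<'E'
from scipy.spatial.transform import Rotation as Ro
def tool(s,target=None):
    R=Ro.from_rotvec(s["ee_rot"]).as_matrix()
    print("t %.2f"%s["clock"],"pos",np.round(s["position"],4),"F",np.round(s["force"],1),"w %.2f"%s["width"],"yang %.3f"%np.arctan2(R[1,1],R[0,1]),"z",np.round(R[:,2],3),"j7 %.2f"%s["joints"][6])
    if target is not None: print("slide",np.round(1000*R.T@(np.array(target)-s["position"]),1))
E
python3 -c "
from h import *
from cell import arm
tool(arm.observe(),[.498,.1275,.300])"
```

```text
t 0.93 pos [0.382  0.3152 0.3066] F [0.4 0.7 0.3] w 0.32 yang 1.786 z [-0. -0. -1.] j7 1.00
slide [ -73.2 -208.2    6.6]
```

jog_arm(increments=[{"slide":[-12,-35,0],"roll":0,"gripper":0},{"slide":[-24,-70,0],"roll":0,"gripper":0},{"slide":[-36,-104,0],"roll":0,"gripper":0},{"slide":[-48,-139,0],"roll":0,"gripper":0},{"slide":[-61,-173,0],"roll":0,"gripper":0},{"slide":[-73,-207,0],"roll":0,"gripper":0},{"slide":[-73,-207,15],"roll":0,"gripper":0},{"slide":[-73,-207,30],"roll":0,"gripper":0},{"slide":[-73,-207,45],"roll":0,"gripper":0},{"slide":[-73,-207,50],"roll":0,"gripper":0}])

```text
clock: 1.77
position: [0.4958, 0.13, 0.2545]
ee_rot: [0.336, -3.12, 0.001]
force: [-0.3, 1.4, -0.2]
width: 0.006
```

```bash
python3 -c "
from h import *
from cell import arm
tool(arm.observe(),[.498,.1275,.142])
im=arm.get_image('scene');cv2.imwrite('pics/s1.png',im['frame'])"
```

```text
t 1.77 pos [0.4958 0.13   0.2545] F [-0.3  1.4 -0.2] w 0.01 yang 1.785 z [-0.003 -0.001 -1.   ] j7 1.49
slide [ -2.   -2.9 112.5]
```

View pics/s1.png

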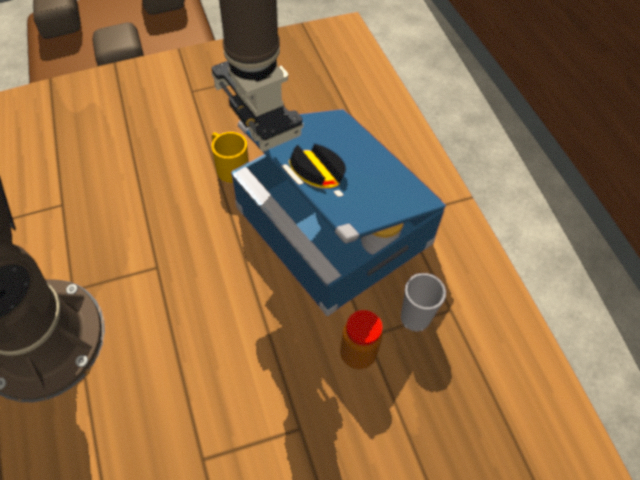

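The image shows the shut fingers just above the lid's front-left corner, near (275,135), clear of the mug. I'm pushing down now.

jog_arm(increments=[{"slide":[-10,0,0],"roll":0,"gripper":0},{"slide":[-10,0,10],"roll":0,"gripper":0},{"slide":[-10,0,20],"roll":0,"gripper":0},{"slide":[-10,0,31],"roll":0,"gripper":0},{"slide":[-10,0,42],"roll":0,"gripper":0},{"slide":[-10,0,53],"roll":0,"gripper":0},{"slide":[-10,0,64],"roll":0,"gripper":0},{"slide":[-10,0,76],"roll":0,"gripper":0},{"slide":[-10,0,88],"roll":0,"gripper":0},{"slide":[-10,0,100],"roll":0,"gripper":0}])

```text
clock: 2.65
position: [0.5062, 0.1327, 0.1559]
ee_rot: [0.337, -3.123, 0.0]
force: [-2.0, -1.4, 3.6]
width: 0.006
```

jog_arm(increments=[{"slide":[0,0,5],"roll":0,"gripper":0},{"slide":[0,0,10],"roll":0,"gripper":0},{"slide":[0,0,14],"roll":0,"gripper":0},{"slide":[0,0,17],"roll":0,"gripper":0},{"slide":[0,0,19],"roll":0,"gripper":0},{"slide":[0,0,21],"roll":0,"gripper":0},{"slide":[0,0,22],"roll":0,"gripper":0},{"slide":[0,0,23],"roll":0,"gripper":0},{"slide":[0,0,24],"roll":0,"gripper":0},{"slide":[0,0,24],"roll":0,"gripper":0}])

```text
clock: 3.48
position: [0.5069, 0.1328, 0.1327]
ee_rot: [-0.337, 3.123, 0.0]
force: [-0.2, 0.1, 0.5]
width: 0.005
```

jog_arm(increments=[{"slide":[0,0,0.5],"roll":0,"gripper":0},{"slide":[0,0,1],"roll":0,"gripper":0},{"slide":[0,0,1.5],"roll":0,"gripper":0},{"slide":[0,0,2],"roll":0,"gripper":0},{"slide":[0,0,2.5],"roll":0,"gripper":0},{"slide":[0,0,3],"roll":0,"gripper":0},{"slide":[0,0,3],"roll":0,"gripper":0},{"slide":[0,0,3],"roll":0,"gripper":0},{"slide":[0,0,3],"roll":0,"gripper":0},{"slide":[0,0,3],"roll":0,"gripper":0}])

```text
clock: 4.32
position: [0.5072, 0.1329, 0.1321]
ee_rot: [-0.337, 3.122, 0.002]
force: [-10.3, -2.7, 31.1]
width: 0.006
```

Hard stop reached: 31 N at z = 0.132. I'll lift off, step aside and look.

jog_arm(increments=[{"slide":[0,0,-20],"roll":0,"gripper":0},{"slide":[0,0,-50],"roll":0,"gripper":0},{"slide":[0,30,-80],"roll":0,"gripper":0},{"slide":[0,70,-80],"roll":0,"gripper":0},{"slide":[0,110,-80],"roll":0,"gripper":0},{"slide":[0,140,-80],"roll":0,"gripper":0},{"slide":[0,140,-80],"roll":0,"gripper":0.54},{"slide":[0,140,-80],"roll":0,"gripper":0.54},{"slide":[0,140,-80],"roll":0,"gripper":0.54},{"slide":[0,140,-80],"roll":0,"gripper":0.54}])

```text
clock: 5.15
position: [0.4775, 0.2681, 0.2097]
ee_rot: [-0.334, 3.123, -0.001]
force: [0.2, 0.3, 0.1]
width: 0.247
```

```bash
python3 - <<'E'
from h import *
from cell import arm
np.set_printoptions(precision=4,suppress=True)
tool(arm.observe())
for n in("top","scene"):
    im=arm.get_image(n);P=cloud(im);f=im["frame"];hsv=cv2.cvtColor(f,cv2.COLOR_BGR2HSV)
    np.savez(f"{n}1.npz",**im)
    blue=cv2.inRange(hsv,(95,100,60),(120,255,255))>0
    Q=P[blue&(abs(P[...,2]-.132)<.006)];print(n,"lid pts",len(Q),"z",np.median(Q[:,2]))
    A=np.c_[Q[:,:2],np.ones(len(Q))];print("plane",np.linalg.lstsq(A,Q[:,2],rcond=None)[0])
    r=cv2.minAreaRect(Q[:,:2].astype(np.float32)*1000);print(r)
    M={}
    for nm,lo,hi in(("red",(0,150,90),(6,255,255)),("yel",(22,150,120),(35,255,255))):
        mm=cv2.inRange(hsv,lo,hi);k,l,st,ce=cv2.connectedComponentsWithStats(mm)
        for j in range(1,k):
            if st[j,4]>15:
                print(nm,ce[j],st[j,4],ray_plane(im,ce[j],.136)[0])
    cv2.imwrite(f"pics/{n}2.png",cv2.resize(f[100:340,200:520],None,fx=2.4,fy=2.4,interpolation=cv2.INTER_CUBIC))
E
```

```text
t 5.15 pos [0.4775 0.2681 0.2097] F [0.2 0.3 0.1] w 0.25 yang 1.784 z [ 0.    -0.001 -1.   ] j7 1.24
top lid pts 14779 z 0.1315217532332918
plane [ 0.0001 -0.      0.1315]
((627.4213256835938, 70.49342346191406), (277.9742431640625, 315.56011962890625), 17.873292922973633)
red [427.7454 233.1048] 601 [ 0.5717 -0.2094  0.136 ]
red [327.2333 236.3333] 30 [0.5617 0.0066 0.136 ]
yel [305.6921 240.5306] 669 [0.5519 0.0529 0.136 ]
yel [208.8933 290.2356] 225 [0.4413 0.2599 0.136 ]
scene lid pts 15394 z 0.13455850953599158
plane [-0.0004  0.0013  0.1347]
((626.4569091796875, 71.03068542480469), (282.8608703613281, 319.0143737792969), 18.42247200012207)
red [314.6216 219.8919] 37 [0.5603 0.0102 0.136 ]
red [363.6935 326.7682] 1031 [ 0.5683 -0.2195  0.136 ]
yel [229.0351 150.8158] 684 [0.4508 0.2246 0.136 ]
yel [302.9098 201.6995] 599 [0.5527 0.0567 0.136 ]
yel [317.125  223.3333] 24 [0.5622 0.0014 0.136 ]
```

View pics/top2.png

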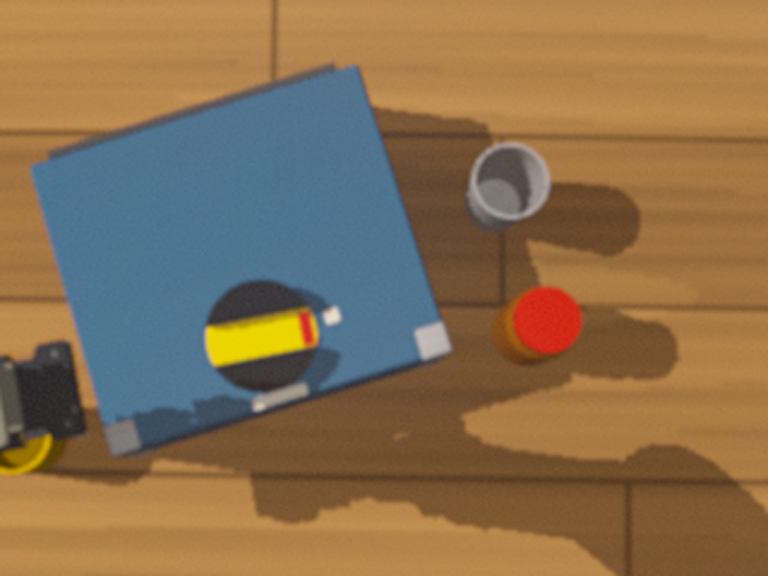

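View pics/scene2.png

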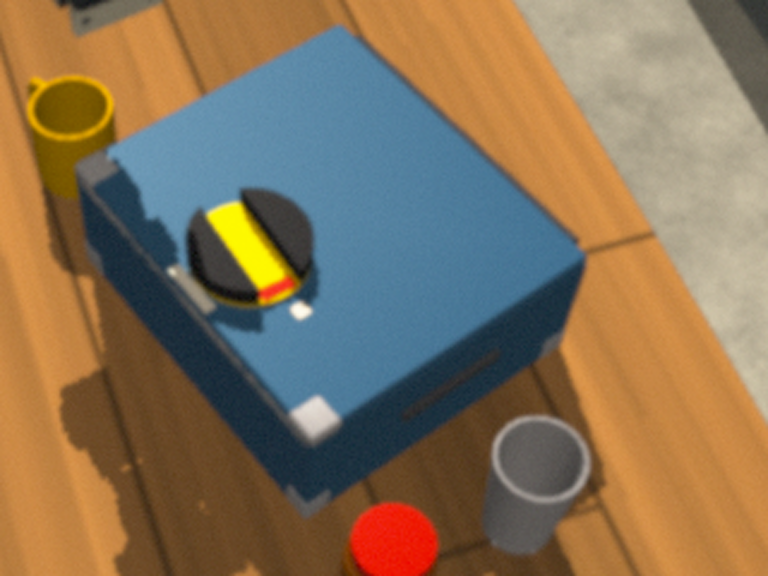

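Lid is shut and flat (plane z 0.1315, no tilt). The red end is at (308,328) in the enlarged top view, next to the white square. I'll refine the slot's centre and angle.

```bash
python3 - <<'E'
from h import *
np.set_printoptions(precision=4,suppress=True)
for n in("top","scene"):
    im=dict(np.load(f"{n}1.npz"));hsv=cv2.cvtColor(im["frame"],cv2.COLOR_BGR2HSV)
    mm=cv2.inRange(hsv,(0,130,110),(38,255,255))
    v,u=np.nonzero(mm);W=ray_plane(im,np.c_[u,v],.136)[:,:2]
    W=W[np.hypot(W[:,0]-.5523,W[:,1]-.0465)<.06]
    r=cv2.minAreaRect(W.astype(np.float32)*1000);print(n,len(W),W.mean(0),r)
    w,V=np.linalg.eigh(np.cov(W.T));d=V[:,1];d=d if d[1]>0 else -d
    print("slot ang",np.arctan2(d[1],d[0]),np.sqrt(w*12))
    f=im["frame"]
    # head: black disc at top z=.154
    bl=(cv2.inRange(hsv,(0,0,0),(180,255,55)))
    v,u=np.nonzero(bl);B=ray_plane(im,np.c_[u,v],.154)[:,:2];B=B[np.hypot(B[:,0]-.5523,B[:,1]-.0465)<.07]
    print("black",len(B),cv2.minEnclosingCircle(B.astype(np.float32)*1000), np.median(B,0))
E
```

```text
top 793 [0.5533 0.0467] ((553.212890625, 46.50381088256836), (38.60275650024414, 99.28776550292969), 11.459467887878418)
slot ang 1.77435736776488 [0.0377 0.0972]
black 38 ((550.7555541992188, 47.83526611328125), 46.23412322998047) [0.5091 0.0484]
scene 756 [0.5541 0.0477] ((554.1600341796875, 49.18588638305664), (36.85348892211914, 101.5264663696289), 9.132654190063477)
slot ang 1.7588104237665951 [0.0332 0.1013]
black 368 ((549.25146484375, 41.80311965942383), 51.1171875) [0.5287 0.0266]
```

```bash
python3 -c "
from h import *
from cell import arm
tool(arm.observe(),[.553,.0467,.200])"
```

```text
t 5.25 pos [0.4775 0.2681 0.2098] F [-0.1 -0.6 -0.7] w 0.33 yang 1.784 z [ 0. -0. -1.] j7 1.24
slide [ -27.1 -232.3    9.9]
```

jog_arm(increments=[{"slide":[-4,-35,0],"roll":0,"gripper":0.54},{"slide":[-8,-70,0],"roll":0,"gripper":0.54},{"slide":[-12,-105,0],"roll":0,"gripper":0.54},{"slide":[-16,-140,0],"roll":0,"gripper":0.54},{"slide":[-20,-175,0],"roll":0,"gripper":0.54},{"slide":[-24,-205,0],"roll":0,"gripper":0.54},{"slide":[-27,-225,0],"roll":0,"gripper":0.54},{"slide":[-27,-232,5],"roll":0,"gripper":0.54},{"slide":[-27,-232,15],"roll":0,"gripper":0.54},{"slide":[-27,-232,25],"roll":0,"gripper":0.54}])

```text
clock: 6.08
position: [0.5525, 0.049, 0.1839]
ee_rot: [-0.336, 3.123, 0.001]
force: [-0.9, 0.4, 0.1]
width: 0.542
```

```bash
python3 - <<'E'
from h import *
from cell import arm
tool(arm.observe(),[.553,.0467,.142])
im=arm.get_image('wrist');cv2.imwrite('pics/w3.png',im['frame'])
im=arm.get_image('scene');cv2.imwrite('pics/s3.png',cv2.resize(im['frame'][100:340,160:480],None,fx=2.4,fy=2.4))
E
```

```text
t 6.08 pos [0.5525 0.049  0.1839] F [-0.9  0.4  0.1] w 0.54 yang 1.785 z [ 0.     0.001 -1.   ] j7 1.71
slide [-0.  -2.4 41.9]
```

View pics/w3.png

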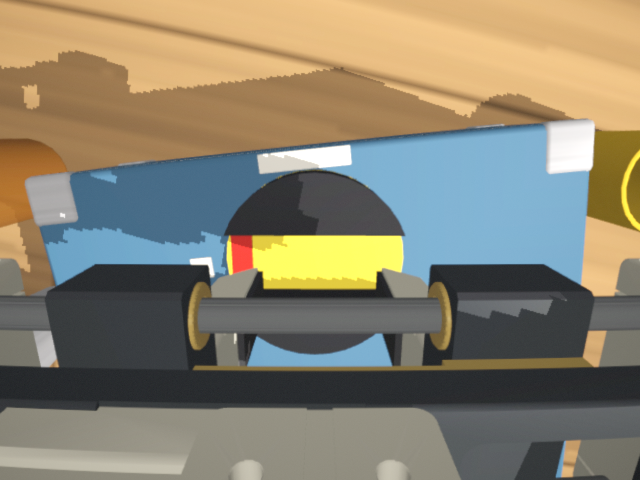

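View pics/s3.png

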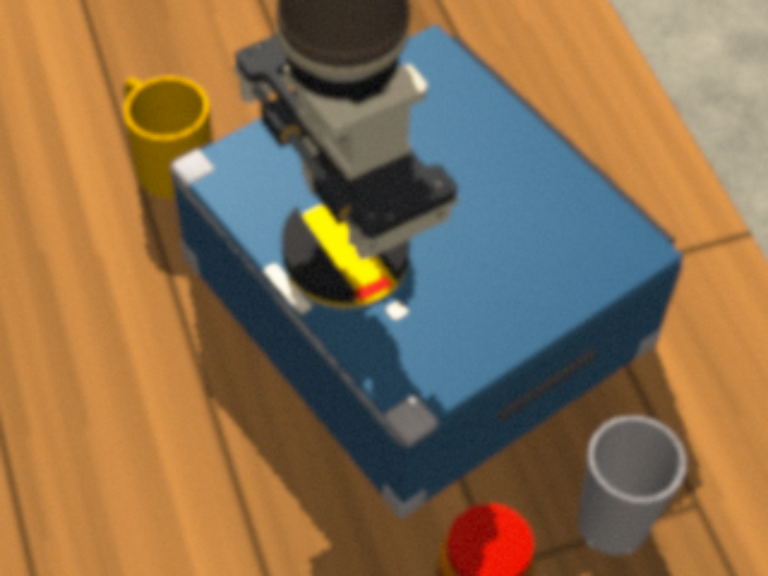

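The wrist view shows the slot running level across the image, with the red end at (241,254), so it is parallel to the jaw axis. In the scene view the fingers are above the head. I'll go down gently.

jog_arm(increments=[{"slide":[0,0,0],"roll":0,"gripper":0.54},{"slide":[0,0,8],"roll":0,"gripper":0.54},{"slide":[0,0,16],"roll":0,"gripper":0.54},{"slide":[0,0,22],"roll":0,"gripper":0.54},{"slide":[0,0,27],"roll":0,"gripper":0.54},{"slide":[0,0,31],"roll":0,"gripper":0.54},{"slide":[0,0,35],"roll":0,"gripper":0.54},{"slide":[0,0,39],"roll":0,"gripper":0.54},{"slide":[0,0,42],"roll":0,"gripper":0.54},{"slide":[0,0,42],"roll":0,"gripper":0.54}])

```text
clock: 7.02
position: [0.5524, 0.0486, 0.1421]
ee_rot: [0.337, -3.123, 0.0]
force: [-0.2, -0.2, -0.4]
width: 0.543
```

```bash
python3 -c "
from h import *
from cell import arm
s=arm.observe();tool(s,[.553,.0467,.142]);print(s['ft_torque'])"
```

```text
t 7.02 pos [0.5524 0.0486 0.1421] F [-0.2 -0.2 -0.4] w 0.54 yang 1.786 z [-0.001 -0.    -1.   ] j7 1.73
slide [-0.2 -2.   0.1]
[0.03324003 0.03959962 0.00620986]
```

Tips are in the slot with no contact force. Now I'll turn.

jog_arm(increments=[{"slide":[0,-1,0],"roll":0.1,"gripper":0.54},{"slide":[0,-2,0],"roll":0.2,"gripper":0.54},{"slide":[0,-2,0],"roll":0.3,"gripper":0.54},{"slide":[0,-2,0],"roll":0.4,"gripper":0.54},{"slide":[0,-2,0],"roll":0.5,"gripper":0.54},{"slide":[0,-2,0],"roll":0.6,"gripper":0.54},{"slide":[0,-2,0],"roll":0.7,"gripper":0.54},{"slide":[0,-2,0],"roll":0.8,"gripper":0.54},{"slide":[0,-2,0],"roll":0.9,"gripper":0.54},{"slide":[0,-2,0],"roll":1.0,"gripper":0.54}])

```text
clock: 7.85
position: [0.5535, 0.0466, 0.143]
ee_rot: [1.208, 2.899, 0.0]
force: [0.4, -0.6, -1.4]
width: 0.541
```

```bash
python3 - <<'E'
from h import *
from cell import arm
s=arm.observe();tool(s,[.553,.0467,.142]);print(s['ft_torque'])
im=arm.get_image('wrist');cv2.imwrite('pics/w4.png',im['frame'])
E
```

```text
t 7.85 pos [0.5535 0.0466 0.143 ] F [ 0.4 -0.6 -1.4] w 0.54 yang 0.781 z [ 0.001 -0.    -1.   ] j7 0.87
slide [ 0.4 -0.3  1. ]
[-0.1805185  -0.16273275  0.18195939]
```

View pics/w4.png

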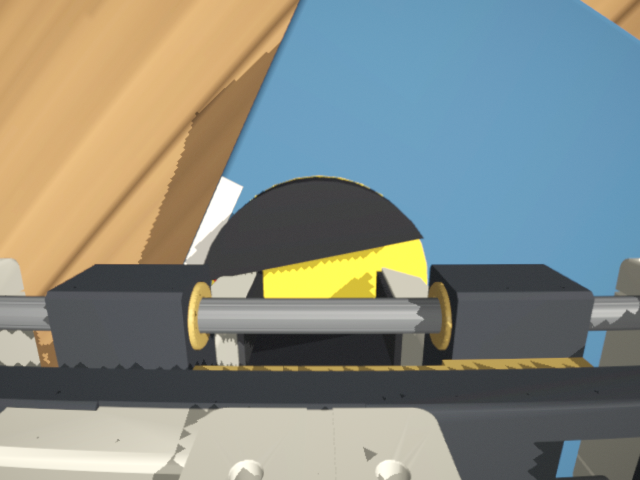

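The slot's edge runs from (265,268) to (418,240), so the head is following with about 0.2 rad of play, and the torque is 0.18 N m. I'll carry on to the stop.

jog_arm(increments=[{"slide":[0,0,0],"roll":0.1,"gripper":0.54},{"slide":[0,0,0],"roll":0.2,"gripper":0.54},{"slide":[0,0,0],"roll":0.3,"gripper":0.54},{"slide":[0,0,0],"roll":0.4,"gripper":0.54},{"slide":[0,0,0],"roll":0.48,"gripper":0.54},{"slide":[0,0,0],"roll":0.54,"gripper":0.54},{"slide":[0,0,0],"roll":0.58,"gripper":0.54},{"slide":[0,0,0],"roll":0.61,"gripper":0.54},{"slide":[0,0,0],"roll":0.63,"gripper":0.54},{"slide":[0,0,0],"roll":0.64,"gripper":0.54}])

```text
clock: 8.73
position: [0.5534, 0.0466, 0.1429]
ee_rot: [2.053, 2.377, 0.0]
force: [0.6, -0.8, 0.4]
width: 0.537
```

```bash
python3 -c "
from h import *
from cell import arm
s=arm.observe();tool(s,[.553,.0467,.142]);print(s['ft_torque'])"
```

```text
t 8.73 pos [0.5534 0.0466 0.1429] F [ 0.6 -0.8  0.4] w 0.54 yang 0.146 z [ 0.001 -0.    -1.   ] j7 0.34
slide [ 0.2 -0.4  0.9]
[-0.34914542 -0.22998601  0.13342394]
```

jog_arm(increments=[{"slide":[0,0,0],"roll":0.01,"gripper":0.54},{"slide":[0,0,0],"roll":0.02,"gripper":0.54},{"slide":[0,0,0],"roll":0.03,"gripper":0.54},{"slide":[0,0,0],"roll":0.04,"gripper":0.54},{"slide":[0,0,0],"roll":0.05,"gripper":0.54},{"slide":[0,0,0],"roll":0.06,"gripper":0.54},{"slide":[0,0,0],"roll":0.07,"gripper":0.54},{"slide":[0,0,0],"roll":0.08,"gripper":0.54},{"slide":[0,0,0],"roll":0.08,"gripper":0.54},{"slide":[0,0,0],"roll":0.08,"gripper":0.54}])

```text
clock: 9.57
position: [0.5533, 0.0466, 0.1428]
ee_rot: [2.145, 2.294, -0.0]
force: [2.2, -4.1, -0.1]
width: 0.539
```

```bash
python3 -c "
from h import *
from cell import arm
s=arm.observe();tool(s,[.553,.0467,.142]);print(s['ft_torque'])"
```

```text
t 9.57 pos [0.5533 0.0466 0.1428] F [ 2.2 -4.1 -0.1] w 0.54 yang 0.067 z [ 0.    -0.001 -1.   ] j7 0.27
slide [ 0.2 -0.3  0.8]
[-0.94999526 -0.61173026  2.05062901]
```

Torque has jumped to 2.05 N m against the 0.15 of friction, so this is the hard stop. I'll roll back to the middle of the play and withdraw upward.

jog_arm(increments=[{"slide":[0,0,0],"roll":-0.08,"gripper":0.54},{"slide":[0,0,0],"roll":-0.17,"gripper":0.54},{"slide":[0,0,0],"roll":-0.23,"gripper":0.54},{"slide":[0,0,0],"roll":-0.23,"gripper":0.54},{"slide":[0,0,-8],"roll":-0.23,"gripper":0.54},{"slide":[0,0,-20],"roll":-0.23,"gripper":0.54},{"slide":[0,0,-45],"roll":-0.23,"gripper":0.54},{"slide":[0,0,-80],"roll":-0.23,"gripper":0.54},{"slide":[0,0,-120],"roll":-0.23,"gripper":0.54},{"slide":[0,0,-150],"roll":-0.23,"gripper":0.54}])

```text
clock: 10.4
position: [0.553, 0.0465, 0.296]
ee_rot: [1.875, 2.521, 0.002]
force: [1.3, 0.7, -0.3]
width: 0.541
```

```bash
python3 -c "
from h import *
from cell import arm
s=arm.observe();tool(s,[.40,.33,.30]);print(s['ft_torque'])"
```

```text
t 10.40 pos [0.553  0.0465 0.296 ] F [ 1.3  0.7 -0.3] w 0.54 yang 0.292 z [ 0.001  0.001 -1.   ] j7 0.34
slide [315.6 -65.   -3.9]
[-0.05365822 -0.07400511 -0.00244265]
```

jog_arm(increments=[{"slide":[38,-8,0],"roll":0,"gripper":0.54},{"slide":[76,-16,0],"roll":0,"gripper":0.54},{"slide":[114,-24,0],"roll":0,"gripper":0.54},{"slide":[152,-32,0],"roll":0,"gripper":0.54},{"slide":[190,-40,0],"roll":0,"gripper":0.54},{"slide":[228,-48,0],"roll":0,"gripper":0.54},{"slide":[266,-56,0],"roll":0,"gripper":0.54},{"slide":[295,-62,0],"roll":0,"gripper":0.54},{"slide":[310,-65,0],"roll":0,"gripper":0.54},{"slide":[310,-65,0],"roll":0,"gripper":0.54}])

```text
clock: 11.23
position: [0.3975, 0.3282, 0.2927]
ee_rot: [-1.864, -2.526, 0.001]
force: [-0.1, -0.3, -0.7]
width: 0.538
```

```bash
python3 - <<'E'
from h import *
from cell import arm
np.set_printoptions(precision=4,suppress=True)
tool(arm.observe())
for n in("top","scene"):
    im=arm.get_image(n);P=cloud(im);hsv=cv2.cvtColor(im["frame"],cv2.COLOR_BGR2HSV)
    blue=cv2.inRange(hsv,(95,100,60),(120,255,255))>0
    Q=P[blue&(abs(P[...,2]-.132)<.008)];print(n,"lid z",np.median(Q[:,2]),len(Q))
    mm=cv2.inRange(hsv,(0,130,110),(38,255,255))
    v,u=np.nonzero(mm);W=ray_plane(im,np.c_[u,v],.136)[:,:2]
    k=np.hypot(W[:,0]-.553,W[:,1]-.0467)<.056
    W=W[k];w,V=np.linalg.eigh(np.cov(W.T));d=V[:,1]*np.sign(V[0,1])
    print(W.mean(0),"slot ang",np.arctan2(d[1],d[0]),"want ~.315")
    cv2.imwrite(f"pics/{n}5.png",cv2.resize(im["frame"][90:360,160:520],None,fx=2.2,fy=2.2,interpolation=cv2.INTER_CUBIC))
E
```

```text
t 11.23 pos [0.3975 0.3282 0.2927] F [-0.1 -0.3 -0.7] w 0.54 yang 0.299 z [-0.002  0.001 -1.   ] j7 -0.35
top lid z 0.131546678278884 15260
[0.5533 0.0459] slot ang 0.3194257549028848 want ~.315
scene lid z 0.13465754473246164 15768
[0.5493 0.0531] slot ang 0.3436563442679531 want ~.315
```

View pics/top5.png

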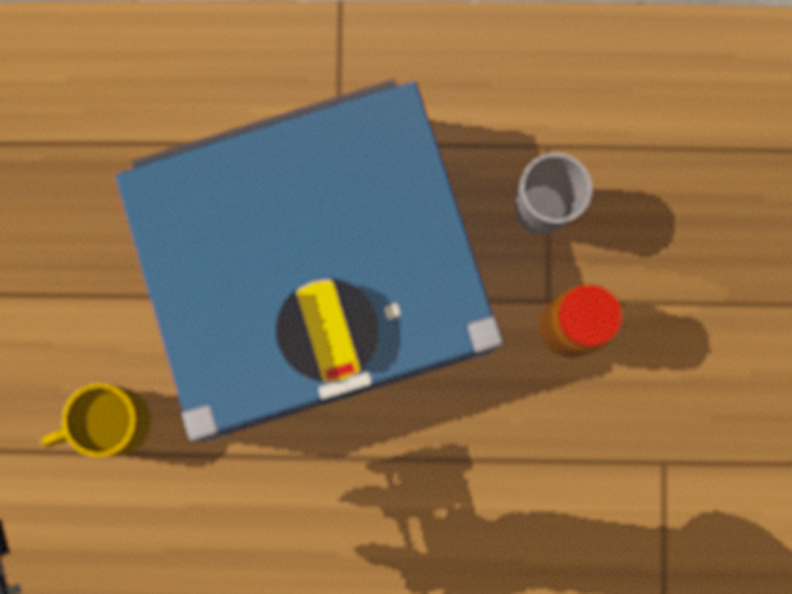

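View pics/scene5.png

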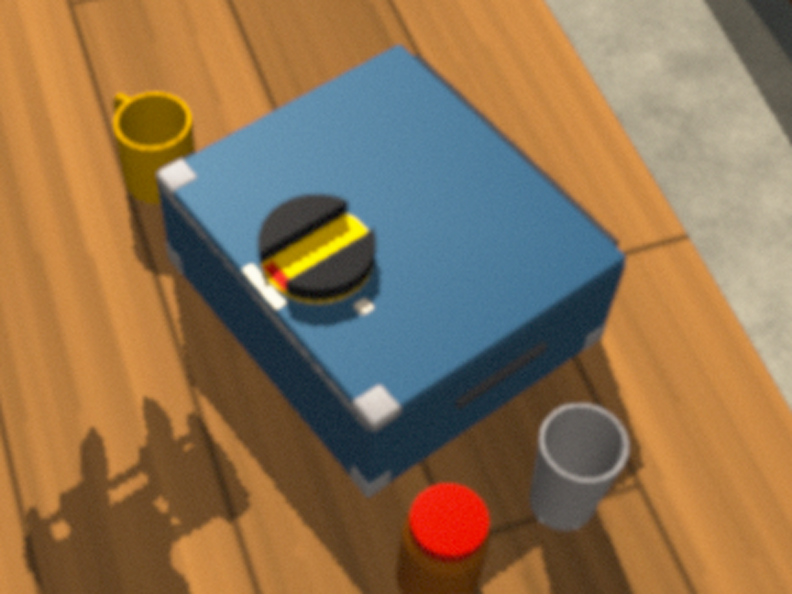

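Both views show the lid flat. The red mark, at (340,371) in the enlarged top view, is right beside the white bar at the front edge. The mug, tumbler and jar haven't moved, and the arm is clear, so I'm handing in.

```bash
python3 -c "
from cell import arm
print(arm.sign_off())"
```

```text
the job is handed in; nothing more can be done
None
```

The lid is shut and the fastener is turned clockwise to its locked stop. I handed the job in at about 11.3 s of the 42 s limit.

- **Lid:** I pushed it down with the shut fingertips near the front edge, never raising it. It met the hard stop at 31 N with the tips at z = 0.132 m. Afterwards its top measured 0.1315 m (top camera) and 0.1347 m (scene camera); 0.132 m means shut.
- **Fastener:** I set both fingertips in the slot and rolled the tool clockwise until the torque jumped to about 2 N m, against about 0.15–0.2 N m while turning.
- **Final angle:** The slot measured 0.319 rad (top camera), against about 0.315 rad for locked at the chest's measured yaw. The red mark is beside the white bar. The scene camera read 0.344 rad and was about 7 mm off on the slot's centre. A cheek partly hides the slot in that view, so I relied on the top view and the torque at the stop.
- **Other objects:** The mug, tumbler and jar look upright and unmoved in the final pictures. I checked this by eye and did not re-measure their positions.
- **Arm:** It finished at (0.40, 0.33, 0.29) m, clear of everything, with about zero force on the tool.

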